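# Level the sagging spice shelf with a wedge

## Robot

A 6-joint arm with a two-finger parallel gripper is mounted at the origin on a cart in front of the work surface, level with it; the furniture and walls round the work are solid. World frame = base frame: x ahead of the robot, y to its left, z up, the work surface at z = 0. Lengths are in mm, angles in rad, forces in N, time in s.
With the tool pointing down it reaches from about 350 to 875 mm from the base axis. Payload 4.2 kg.
Tool frame: the origin (TCP) lies between the finger pads; the fingertips stand 14 mm ahead of it and the grasp point (between the pads) lies 5 mm behind it; z points along the fingers, y is the line along which they close (so a half turn about z gives the same grasp; the last joint's range is limited). The gripper opens to 85 mm and grips with 20 to 120 N. Pads are 22 mm wide; open, the fingers measure 114 mm over their backs; the gripper's body (76 mm by 85 mm) begins 54 mm behind the grasp point. The pads swing forward as they close: fully open they stand 13 mm farther back than shut.
Start: joints at [1.451, 0.385, 0.008, 0, -1.194, -0.259], TCP at [231.095, 580.684, 245.312] pointing down, gripper open.
Joint ranges: [-3.14, 3.14], [-1.21, 2.06], [-1.07, 1.41], [-3.16, 2.05], [-2.99, -0.16], [-3.1, 3.1]. Speed limits (rad/s): [2.79, 2.79, 3.14, 3.14, 3.14, 3.14].

## Interface

Orientations are given as a unit quaternion [x, y, z, w].
In Python, from bench import * gives the robot as it stands.
- The arm moves only by the tool carry_out, never from a script. Its argument "motion" is a list of rows, each a list of 7 numbers: the turn, a rotation vector about the tool's x, y, z in rad, then the shift along the tool's x, y, z in mm, then the opening, from -1 (shut) to 1 (fully open), so that 0 is half open. A call has 1 to 5 rows; each row is the pose to reach, as a shift and turn from the pose commanded when the call began, along the tool's axes at that moment; what a row does not reach only later rows make up. A row lasts 1/8 s, in which the tool goes at most 62.5 mm and 10.7 degrees, less where a joint would pass 70% of its speed; a pose out of reach is approached as far as the arm can. A call with a gripper value outside its range is refused whole. The fingers move at their own pace and stop on an object; the grip force is fixed at half the most. Time passes only in rows, so rows that repeat a pose let the fingers close. It gives the time, the measured TCP pose, the force, the opening and the grip force at its end, in the units of the state.
- read_state(): the state, without advancing time (a new reading comes with each control period).
- get_image(name): name is "scene" or "top"; returns a dict with "color" (400x640x3 uint8, blue, green, red), "mtx" (3x3 intrinsics, pixels), "position" and "orientation" of the camera in the world. Camera axes: x right, y down, z forward; pixel columns grow to the right and rows downward; lengths in mm; the calibration is good to about 2 mm. A picture is of the moment at which its call begins. There is no depth.
- job_done(): hands the job in; it is judged then, once.
The state is a dict: "clock": time; "joints": joint angles; "joint_vel": joint speeds; "joint_efforts": joint torques, N m; "position": TCP position; "ee_rot": TCP orientation; "contact_force": force on the tool from outside, world axes, zero at the start; "wrist_torque": the same for the moment, N m; "gripper_width": finger opening in mm; "grasp_force": force on a finger pad.
Only numpy, scipy, OpenCV 4.12 (cv2) and the standard library are available. Lean on these libraries where they do the work, as an engineer would, in place of code of your own. Each camera call takes 0.05 s, during which the arm holds its last target. There are 200 camera calls.

## Task

The right end of the low spice shelf sags: put the wooden wedge flat on the worktop in front of it and push it, thin end first, in under the foot at that end until the shelf is level against its stop and the wedge stays tight there by itself when you let go. Raise the shelf with the wedge only, not with the gripper; push gently, for driving the wedge in too hard would split the shelf, and leave the other things where they are.

Things in the scene. Friction and masses are not known exactly. Their poses are not given: they have to be found in the camera images.
- wedge: loose pale wooden wedge, 163 mm long, 28 mm wide, 0.1 kg, flat on the worktop. Origin: middle of its underside; +x to the thin tip, z up. Tip at x = +81.5 mm, 4 mm thick; from there the ramp rises 0.30 mm per mm back to x = -45.5 mm, 42 mm high; behind it, to x = -81.5 mm, a level block 42 mm high, the place to grip (across the 28 mm width).
- rack: low wooden spice riser, fixed to the worktop: two uprights 74 mm high at its ends (y = +134 and -134 mm, 16 mm thick, 110 mm deep) and a lip along the back. Origin: its centre, at worktop height; +x to its back, away from the robot, +y to its left end, z up. The front, -x, is open underneath.
- shelf: the riser's shelf board, 106x238x14 mm, 0.4 kg, turning on a pin at its left (+y) end; its right end sags some 14 mm. Origin: on the pin, at the underside; x to the back, y along the board to the left, z normal to it. When it is level (z vertical) the underside is 44 mm, the top 58 mm above the worktop.
- foot_mark (a point): point on the shelf's underside, 210 mm from the pin, 12 mm behind the front edge; a round rubber foot (22 mm dome) sticks down here by 5 to 23 mm, how far is unknown and differs each time. The wedge goes under it from the front, flat on the worktop, along the riser's +x. From here to the right upright 36 mm are clear. Axes as the shelf's.
- stop_pad (a point): rubber pad under the right upright's inner lip, 60 mm above the worktop, fixed: it stops the shelf when level. Sliding the wedge in under the sagging shelf takes 4 to 7 N of level push, up to 14 N if the gripper also leans down on it; against the stop the force climbs 2 N or more per mm. Stopped at 16 to 18 N the wedge is tight and stays by friction; over 22 N is too hard.
- jar_a: spice jar with red cap, 45 mm across, 106 mm high; a bystander, to be left alone. Origin: centre of its underside.
- jar_b: spice jar with yellow cap, 43 mm across, 102 mm high; a bystander, to be left alone. Origin: centre of its underside.
- tin: food tin, 57 mm across, 72 mm high; a bystander, to be left alone. Origin: centre of its underside.
- mill: dark wooden pepper mill, 58 mm across, 170 mm high; a bystander, to be left alone. Origin: centre of its underside.
- mug: plain white mug, 77 mm across without the handle, 89 mm high; a bystander, to be left alone. Origin: centre of its underside.
- spoon: teaspoon lying flat, 130x27x11 mm; a bystander, to be left alone. Origin: centre of its underside.

How it is judged:
By the outcome, as a careful person would: the job done as asked, in the order asked, and still so for the second after the job is handed in, with the robot touching nothing.
It also fails if it takes over 48 s, if anything falls off the work surface, if the arm or the gripper's body presses on something with over 40 N, if the wrist force passes 120 N, or if a joint passes its speed limit or range.

## Working session

There is one attempt and no reset: what is moved stays moved. The work goes in short steps, Python scripts to look and compute and a tool call to move; the robot and the scene stay as the last step left them, time stands still between calls to the robot, and variables do not carry over. Pictures are saved under pics/ and viewed, at most 10 in all, crops included, and the job is handed in when it is done.

Besides the shell and the picture viewer there is one more tool, called after ">>>" as a command line: name --pt "numbers of a row" for each row, then --argument value for the rest. carry_out: Moves the arm, as the interface text tells. Its arguments: {"type":"object","properties":{"motion":{"type":"array"}},"required":["motion"]}

```bash
mkdir -p pics; ls; python3 - <<'E'
from bench import *
import cv2
s=read_state(); print({k:s[k] for k in('clock','position','ee_rot','contact_force','gripper_width')})
for n in('scene','top'):
    i=get_image(n); cv2.imwrite(f'pics/{n}0.png',i['color']); print(n,i['mtx'],i['position'],i['orientation'])
E
```

```text
pics
{'clock': 0.0, 'position': array([230.89808416, 580.19036243, 244.18860691]), 'ee_rot': array([ 9.82102330e-01, -1.88344730e-01, -1.45153758e-04,  1.11983584e-03]), 'contact_force': array([-0.41348744,  0.22234919, -0.03541626]), 'gripper_width': 85.2628625168611}
scene [[475.37319488   0.         313.36864761]
 [  0.         475.37319488 194.92168051]
 [  0.           0.           1.        ]] [ -54.807426   1371.5383781   825.53310181] [-0.19033098  0.83257748 -0.50746075  0.11433478]
top [[403.90790128   0.         321.91888365]
 [  0.         403.90790128 200.07786547]
 [  0.           0.           1.        ]] [  51.64393409 -192.01886891 1402.66827387] [ 0.82147062 -0.53436821  0.11081386 -0.16539929]
```

View pics/scene0.png

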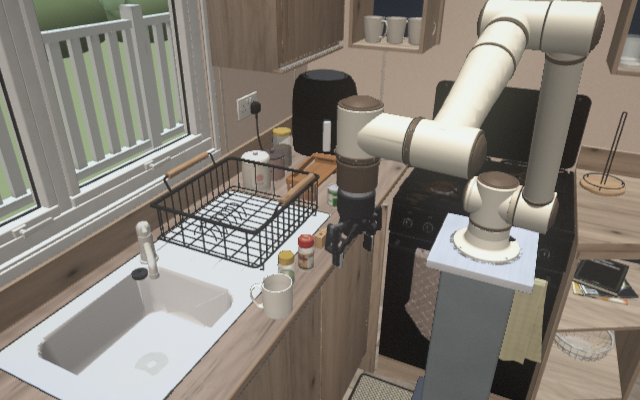

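View pics/top0.png

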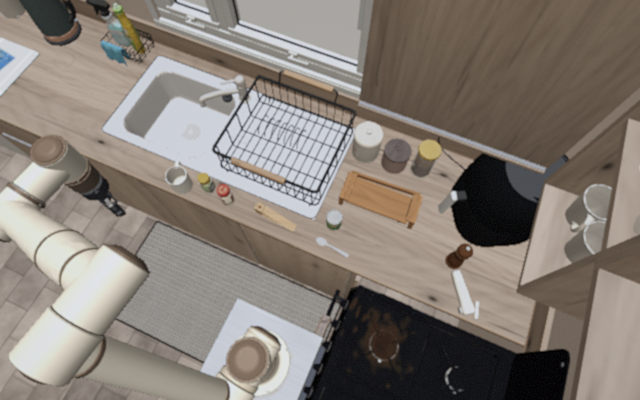

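```bash
cat > h.py <<'E'
from bench import *
import cv2, numpy as np
from scipy.spatial.transform import Rotation as R
def ray(im,u,v):
    d=np.linalg.solve(im['mtx'],[u,v,1.]); return R.from_quat(im['orientation']).apply(d)
def onz(im,u,v,z):
    d=ray(im,u,v); p=np.array(im['position']); return (p+d*(z-p[2])/d[2]).round(1)
def pix(im,P):
    c=R.from_quat(im['orientation']).inv().apply(np.array(P)-im['position']); q=im['mtx']@c; return (q[:2]/q[2]).round(1)
def crop(im,name,u0,v0,w,h,k): cv2.imwrite('pics/'+name,cv2.resize(im['color'][v0:v0+h,u0:u0+w],None,fx=k,fy=k,interpolation=cv2.INTER_CUBIC))
E
python3 - <<'E'
from h import *
i=get_image('top'); crop(i,'t1.png',240,160,190,110,4)
for n,p in dict(L=(347,180),R=(417,215),w=(275,216),tin=(334,219)).items(): print(n,onz(i,*p,40))
E
```

```text
L [695.6 -17.9  40. ]
R [ 668.8 -302.6   40. ]
w [457.1 164.1  40. ]
tin [532.8 -34.6  40. ]
```

View pics/t1.png

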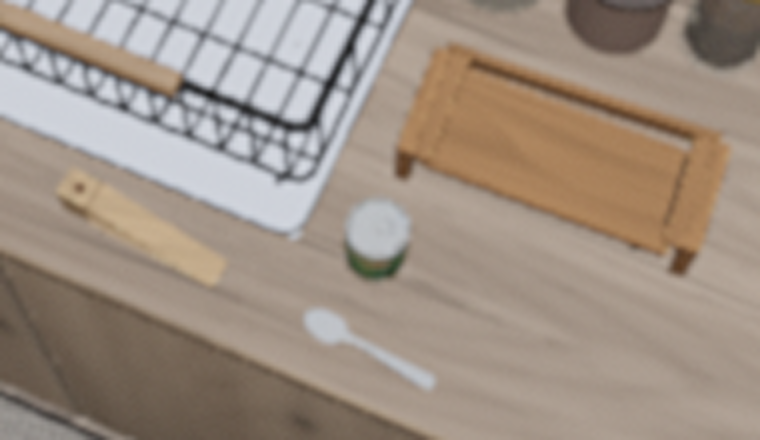

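```bash
python3 - <<'E'
from h import *
i=get_image('top'); s=get_image('scene'); hsv=cv2.cvtColor(i['color'],cv2.COLOR_BGR2HSV)
for p in [(400,205),(350,185),(412,210),(285,218),(262,210),(380,240),(300,228)]: print(p,hsv[p[1],p[0]])
print('scene pix of rack,wedge',pix(s,[660,-160,40]),pix(s,[455,164,20]))
big=cv2.resize(i['color'],None,fx=4,fy=4,interpolation=cv2.INTER_CUBIC); H=cv2.cvtColor(big,cv2.COLOR_BGR2HSV)
vis=big.copy()
for n,lo,hi,(a,b,c,d) in [('rack',(8,115,60),(22,255,255),(335,165,100,70)),('wedge',(10,75,150),(28,255,255),(250,195,50,40))]:
    m=cv2.inRange(H,lo,hi); k=np.zeros_like(m); k[b*4:(b+d)*4,a*4:(a+c)*4]=255; m&=k
    ct=max(cv2.findContours(m,cv2.RETR_EXTERNAL,cv2.CHAIN_APPROX_NONE)[0],key=cv2.contourArea)
    ap=cv2.approxPolyDP(ct,4 if n=='rack' else 4,True)
    cv2.drawContours(vis,[ct],-1,(255,0,0),1)
    for q in ap[:,0]: cv2.circle(vis,tuple(map(int,q)),3,(0,0,255),-1)
    print(n,[(round((x+.5)/4-.5,1),round((y+.5)/4-.5,1)) for x,y in ap[:,0].tolist()])
cv2.imwrite('pics/v1.png',vis[640:1080,960:1720])
E
```

```text
(400, 205) [ 15 116 167]
(350, 185) [ 14 115 168]
(412, 210) [ 14 118 166]
(285, 218) [ 16  63 185]
(262, 210) [ 17  76 181]
(380, 240) [ 14  44 158]
(300, 228) [ 13  43 166]
scene pix of rack,wedge [317.6 175.2] [332.3 230.6]
rack [(348.9, 173.4), (339.6, 196.6), (339.6, 203.1), (341.4, 202.6), (342.9, 198.9), (397.9, 220.6), (404.9, 222.4), (407.9, 220.1), (409.1, 221.9), (408.1, 226.9), (410.6, 226.6), (414.9, 217.9), (420.9, 197.4), (418.9, 195.9), (418.6, 193.4), (353.6, 171.6)]
wedge [(254.9, 208.1), (260.6, 211.4), (261.6, 214.4), (277.6, 221.6), (271.1, 216.9), (268.9, 217.6), (267.9, 214.9), (262.1, 210.9), (264.6, 206.1), (260.1, 210.4)]
```

View pics/v1.png

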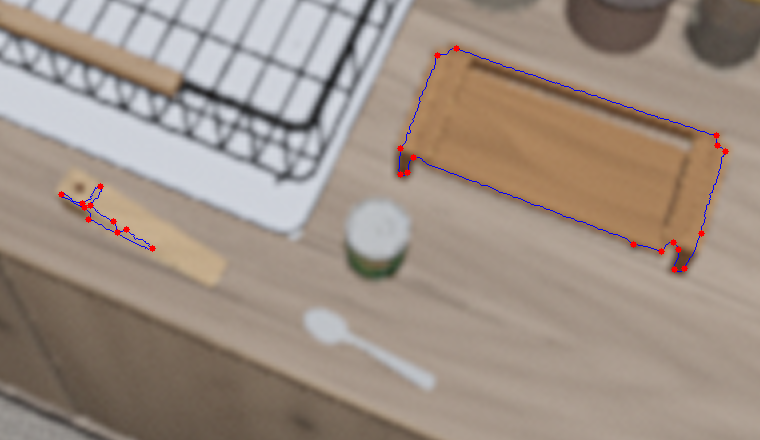

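```bash
python3 - <<'E'
from h import *
i=get_image('top')
c=lambda x,y:((x+960+.5)/4-.5,(y+640+.5)/4-.5)
for n,(x,y),z in [('Lb',(437,55),74),('Lf',(401,148),74),('Rb',(725,151),74),('Rf',(701,233),74),('legL1',(400,174),0),('legL2',(408,173),0),('legR1',(674,269),0),('legR2',(685,268),0),('shelfFL',(413,157),58),('shelfFR',(661,251),44),('foot',(636,245),35),('lipbackL',(456,47),74),('lipbackR',(716,135),74)]: print(n,onz(i,*c(x,y),z))
big=cv2.resize(i['color'],None,fx=4,fy=4,interpolation=cv2.INTER_CUBIC); H=cv2.cvtColor(big,cv2.COLOR_BGR2HSV)
m=cv2.inRange(H,(10,54,130),(28,255,255)); k=np.zeros_like(m); k[800:930,1000:1200]=255; m&=k
ct=max(cv2.findContours(m,cv2.RETR_EXTERNAL,cv2.CHAIN_APPROX_NONE)[0],key=cv2.contourArea)
print(cv2.minAreaRect(ct)); vis=big.copy(); cv2.drawContours(vis,[ct],-1,(255,0,0),1)
a=cv2.resize(vis[790:940,1000:1210],None,fx=3.5,fy=3.5)
cv2.imwrite('pics/v2.png',a)
E
```

```text
Lb [707.3 -18.2  74. ]
Lf [607.9 -24.2  74. ]
Rb [ 723.4 -290.9   74. ]
Rf [ 640.  -296.5   74. ]
legL1 [614.  -24.3   0. ]
legL2 [618.  -30.8   0. ]
legR1 [ 629.2 -291.     0. ]
legR2 [ 634.2 -299.9    0. ]
shelfFL [610.9 -35.5  58. ]
shelfFR [ 622.5 -271.7   44. ]
foot [ 622.5 -249.7   35. ]
lipbackL [722.  -31.1  74. ]
lipbackR [ 735.1 -278.5   74. ]
((1100.9154052734375, 868.523193359375), (188.4087371826172, 45.39670944213867), 29.744882583618164)
```

View pics/v2.png

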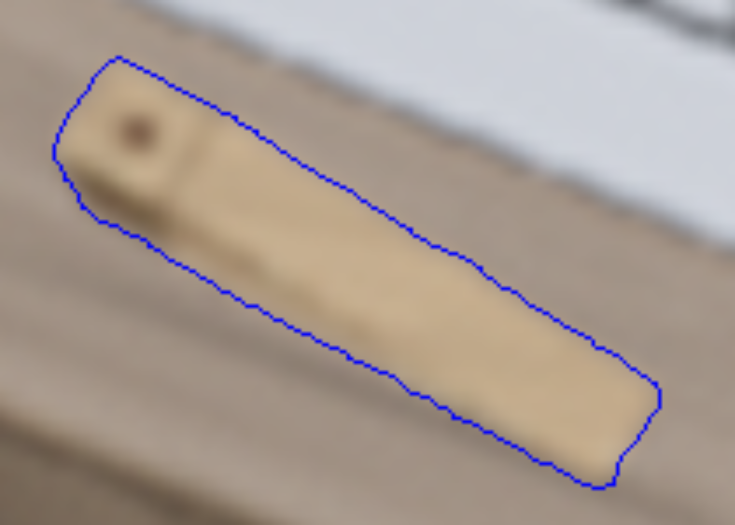

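```bash
python3 - <<'E'
from h import *
i=get_image('top')
c=lambda x,y:((x/3.5+1000+.5)/4-.5,(y/3.5+790+.5)/4-.5)
t=onz(i,*c(636,440),2);b=onz(i,*c(87,103),42);d=onz(i,*c(138,132),42)
print(t,b,d,np.linalg.norm((t-b)[:2]),np.degrees(np.arctan2(*(t-b)[1::-1])),np.degrees(np.arctan2(*(t-d)[1::-1])),np.linalg.norm((t-d)[:2]))
for p in [(460,-260,0),(430,-262,0),(590,-252,0)]: print(p,(pix(i,p)-[240,160])*4)
for n,p,z in [('spoon1',(305,312),5),('spoon2',(435,382),5),('tin',(377,225),72),('edge',(390,425),0),('edge2',(200,333),0)]: print(n,onz(i,p[0]/4+240,p[1]/4+160,z))
E
```

```text
[454.2  85.2   2. ] [468.3 247.2  42. ] [466.4 231.4  42. ] 162.6124533976411 -94.97431926250309 -94.77012825013615 146.70814564979
(460, -260, 0) [576.4 419.6]
(430, -262, 0) [566.8 451.2]
(590, -252, 0) [618.  288.4]
spoon1 [451.9  -0.8   5. ]
spoon2 [ 439.5 -132.9    5. ]
tin [531.3 -35.1  72. ]
edge [ 388.8 -111.2    0. ]
edge2 [396.8  78.3   0. ]
```

>>> carry_out --pt "0 0 0.18 50 34 0 1" --pt "0 0 0.36 100 68 0 1" --pt "0 0 0.54 150 102 0 1" --pt "0 0 0.72 200 136 0 1" --pt "0 0 0.9 249 170 0 1"

```text
clock: 0.98
position: [400.4, 329.0, 245.6]
ee_rot: [0.801, -0.599, 0.0, -0.0]
contact_force: [0.5, 0.7, 0.1]
gripper_width: 85.5
grasp_force: 0.0
```

```bash
cat >> h.py <<'E'
def go(P,yaw):
    s=read_state(); r=R.from_quat(s['ee_rot'])
    T=R.from_euler('z',yaw,degrees=True)*R.from_quat([1,0,0,0])
    print('t',round(s['clock'],2),'pos',np.round(s['position'],1),'yaw',(r*R.from_quat([1,0,0,0]).inv()).as_euler('xyz',degrees=True).round(2),'F',np.round(s['contact_force'],1),'w',round(s['gripper_width'],1),'grip',np.round(s['grasp_force'],1))
    print('  turn',(r.inv()*T).as_rotvec().round(3),'shift',r.inv().apply(np.array(P)-s['position']).round(1))
E
python3 -c "
from h import *
go([466.6,230,150],-95)"
```

```text
t 0.97 pos [400.4 329.  245.6] yaw [ 4.000e-02  2.000e-02 -7.358e+01] F [0.5 0.7 0.1] w 85.5 grip 0.0
  turn [-0.001  0.001  0.374] shift [113.7 -35.5  95.6]
```

>>> carry_out --pt "0 0 0.12 36 -12 30 1" --pt "0 0 0.25 75 -24 62 1" --pt "0 0 0.374 114 -35.5 95 1" --pt "0 0 0.374 114 -35.5 95 1"

```text
clock: 1.48
position: [465.8, 228.5, 147.6]
ee_rot: [-0.676, 0.737, 0.0, -0.003]
contact_force: [0.0, 0.7, 0.4]
gripper_width: 85.3
grasp_force: 0.0
```

```bash
python3 - <<'E'
from h import *
go([466.6,230,25],-95)
i=get_image('top'); s=get_image('scene')
u,v=pix(s,[540,0,40]); print(u,v)
a=cv2.resize(s['color'][150:260,250:400],None,fx=5,fy=5,interpolation=cv2.INTER_CUBIC); cv2.imwrite('pics/s2.png',a)
E
```

```text
t 1.48 pos [465.8 228.5 147.6] yaw [ -0.26  -0.26 -94.96] F [0.  0.7 0.4] w 85.3 grip 0.0
  turn [ 0.005 -0.005  0.001] shift [ -2.1  -1.2 122.6]
329.0 198.5
```

View pics/s2.png

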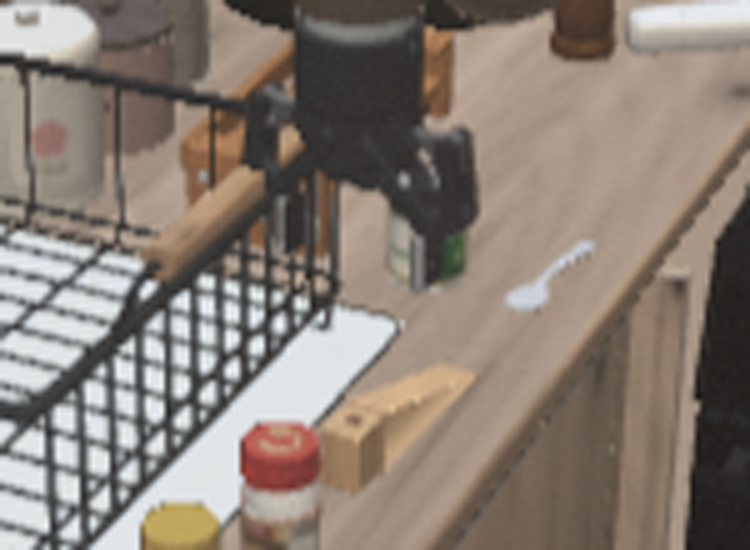

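```bash
python3 - <<'E'
from h import *
i=get_image('top'); s=get_image('scene')
print('dot scene',onz(s,250+354/5,150+420/5,42)); print('tip',onz(s,250+474/5,150+376/5,4))
print('jar a cap top scene',onz(s,250+280/5,150+437/5,106),'top',onz(i,224,188,106),'jar b',onz(i,205,178,102))
for z in(0,60,130): print('basket handle/edge near wedge top view',z,onz(i,240+180/4,160+90/4,z),onz(i,240+100/4,160+62/4,z))
E
```

```text
dot scene [465.2 230.7  42. ]
tip [441.3  89.8   4. ]
jar a cap top scene [452.6 358.4 106. ] top [459.  358.1 106. ] jar b [467.1 441.1 102. ]
basket handle/edge near wedge top view 0 [607.7 200.7   0. ] [603.3 284.5   0. ]
basket handle/edge near wedge top view 60 [583.9 183.9  60. ] [579.7 264.1  60. ]
basket handle/edge near wedge top view 130 [556.2 164.3 130. ] [552.1 240.3 130. ]
```

>>> carry_out --pt "0 0 0 -2 0 40 0.4" --pt "0.005 -0.005 0 -2.3 -1 80 0.4" --pt "0.005 -0.005 0 -2.3 -1 122.5 0.4" --pt "0.005 -0.005 0 -2.3 -1 122.5 0.4" --pt "0.005 -0.005 0 -2.3 -1 122.5 0.4"

```text
clock: 2.3
position: [468.6, 235.5, 29.6]
ee_rot: [-0.678, 0.735, -0.0, 0.005]
contact_force: [-0.1, 0.5, 0.8]
gripper_width: 59.4
grasp_force: 0.0
```

```bash
python3 -c "
from h import *
go([466.2,230.5,25],-95)"
```

```text
t 2.3 pos [468.6 235.5  29.6] yaw [  0.44   0.42 -94.58] F [-0.1  0.5  0.8] w 59.4 grip 0.0
  turn [-0.008  0.007  0.007] shift [5.2 2.  4.6]
```

>>> carry_out --pt "0 0 0 0 0 0 0.4" --pt "0 0 0 0 0 0 0.4"

```text
clock: 2.55
position: [468.2, 234.6, 29.3]
ee_rot: [-0.678, 0.735, -0.0, 0.005]
contact_force: [0.3, 0.4, 0.1]
gripper_width: 59.8
grasp_force: 0.0
```

```bash
python3 -c "
from h import *
go([466.2,230.5,25],-95)"
```

```text
t 2.55 pos [468.2 234.6  29.3] yaw [  0.41   0.42 -94.68] F [0.3 0.4 0.1] w 59.8 grip 0.0
  turn [-0.007  0.007  0.005] shift [4.3 1.7 4.3]
```

>>> carry_out --pt "-0.007 0.007 0.002 4.3 1.7 4 0.4" --pt "-0.007 0.007 0.002 4.3 1.7 4 0.4" --pt "-0.007 0.007 0.002 4.3 1.7 4 -0.6" --pt "-0.007 0.007 0.002 4.3 1.7 4 -0.6" --pt "-0.007 0.007 0.002 4.3 1.7 4 -0.6"

```text
clock: 3.18
position: [465.9, 230.1, 24.0]
ee_rot: [-0.677, 0.736, -0.0, -0.001]
contact_force: [0.9, 0.2, 2.3]
gripper_width: 27.1
grasp_force: 59.3
```

>>> carry_out --pt "0 0 0 0 0 0 -0.6" --pt "0 0 0 0 0 0 -0.6"

```text
clock: 3.42
position: [465.9, 230.0, 24.0]
ee_rot: [-0.677, 0.736, 0.0, -0.001]
contact_force: [0.2, 0.8, 2.0]
gripper_width: 27.1
grasp_force: 59.3
```

```bash
python3 -c "
from h import *
go([466.2,230.5,105],-95)"
```

```text
t 3.42 pos [465.9 230.   24. ] yaw [-8.00e-02 -8.00e-02 -9.48e+01] F [0.2 0.8 2. ] w 27.1 grip 59.3
  turn [ 0.001 -0.001  0.004] shift [ -0.4  -0.2 -81. ]
```

>>> carry_out --pt "0 0 0 0 0 -40 -0.6" --pt "0 0 0 10 0 -85 -0.6" --pt "0 0 0 60 0 -110 -0.6" --pt "0 0 0 115 0 -110 -0.6" --pt "0 0 0 170 0 -110 -0.6"

```text
clock: 4.05
position: [450.5, 59.0, 134.1]
ee_rot: [-0.677, 0.736, 0.0, -0.002]
contact_force: [0.3, -1.3, -1.9]
gripper_width: 27.4
grasp_force: 59.2
```

>>> carry_out --pt "0 0 -0.17 55 0 0 -0.6" --pt "0 0 -0.34 110 0 0 -0.6" --pt "0 0 -0.51 165 0 0 -0.6" --pt "0 0 -0.68 220 0 0 -0.6" --pt "0 0 -0.85 270 0 0 -0.6"

```text
clock: 4.68
position: [429.3, -199.9, 134.2]
ee_rot: [0.91, -0.414, -0.001, 0.001]
contact_force: [0.5, 0.2, -1.2]
gripper_width: 27.2
grasp_force: 59.1
```

```bash
python3 -c "
from h import *
go([440,-261,134],3.3)"
```

```text
t 4.67 pos [ 429.3 -199.9  134.2] yaw [ -0.2    0.08 -48.88] F [ 0.5  0.2 -1.2] w 27.2 grip 59.1
  turn [ 0.003  0.003 -0.911] shift [53.1 32.2  0.2]
```

>>> carry_out --pt "0 0 -0.17 12 6 0 -0.6" --pt "0 0 -0.34 24 13 0 -0.6" --pt "0 0 -0.51 36 20 0 -0.6" --pt "0 0 -0.68 46 26 0 -0.6" --pt "0 0 -0.85 53 32 0 -0.6"

```text
clock: 5.3
position: [440.1, -259.6, 133.9]
ee_rot: [1.0, -0.002, -0.002, 0.0]
contact_force: [-1.0, -0.3, -0.9]
gripper_width: 26.7
grasp_force: 59.2
```

>>> carry_out --pt "0 0 -0.06 0 0 0 -0.6" --pt "0 0 -0.06 0 0 35 -0.6" --pt "0 0 -0.06 0 0 70 -0.6" --pt "0 0 -0.06 0 0 70 -0.6" --pt "0 0 -0.06 0 0 70 -0.6"

```text
clock: 5.92
position: [441.3, -259.8, 65.5]
ee_rot: [1.0, 0.026, -0.001, 0.001]
contact_force: [0.7, -1.4, -1.6]
gripper_width: 27.3
grasp_force: 59.3
```

```bash
python3 - <<'E'
from h import *
go([440,-261,24.5],3.3)
i=get_image('top'); s=get_image('scene')
print(pix(s,[600,-250,30]),pix(s,[623,-162,74]))
crop(s,'s3.png',270,130,100,75,8); crop(i,'t3.png',330,160,100,110,5)
E
```

```text
t 5.92 pos [ 441.3 -259.8   65.5] yaw [-0.13  0.09  3.  ] F [ 0.7 -1.4 -1.6] w 27.3 grip 59.3
  turn [ 0.002  0.002 -0.005] shift [-1.3  1.  41. ]
[340.6 171.7] [326.6 168.7]
```

View pics/s3.png

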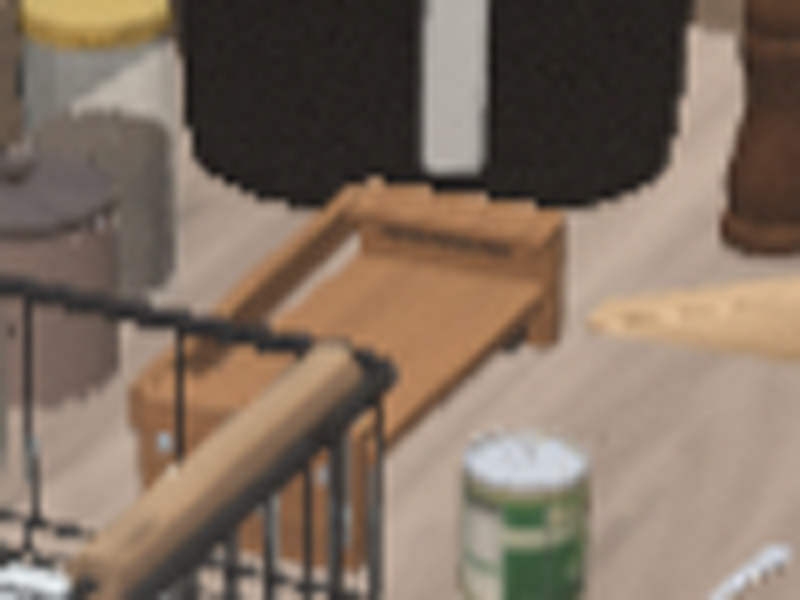

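View pics/t3.png

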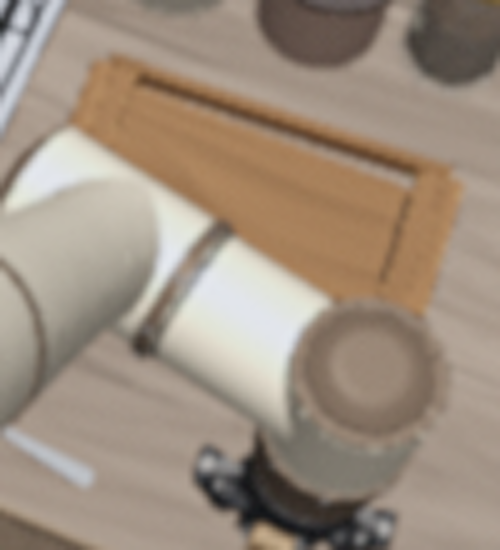

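```bash
python3 - <<'E'
from h import *
s=get_image('scene')
f=lambda x,y,z: onz(s,270+(x+.5)/8-.5,130+(y+.5)/8-.5,z)
u=np.array([.9984,.0565,0]);v=np.array([-.0565,.9984,0])
for n,x,y,z in [('foot',513,338,27),('foot',513,338,20),('legfront in bottom',530,345,0),('legfront out bottom',557,345,0),('top out front',560,222,74),('shelf FR top',543,290,45),('L out front bottom', 362,570,0),('wedge tip',592,318,42)]:
    p=f(x,y,z); print(n,z,p,'u',round(p@u,1),'v',round(p@v,1))
E
```

```text
foot 27 [ 627.  -242.9   27. ] u 612.3 v -277.9
foot 20 [ 633. -257.   20.] u 617.5 v -292.4
legfront in bottom 0 [ 638.6 -293.3    0. ] u 621.0 v -328.9
legfront out bottom 0 [ 626.  -299.4    0. ] u 608.1 v -334.3
top out front 74 [ 622.  -288.7   74. ] u 604.7 v -323.4
shelf FR top 45 [ 621.4 -267.    45. ] u 605.3 v -301.7
L out front bottom 0 [610.  -30.1   0. ] u 607.3 v -64.5
wedge tip 42 [ 588.2 -252.1   42. ] u 573.0 v -284.9
```

>>> carry_out --pt "0.002 0.002 -0.005 -1 1 18 -0.6" --pt "0.002 0.002 -0.005 -1 0.7 35 -0.6" --pt "0.002 0.002 -0.005 -1 0.7 40 -0.6" --pt "0.002 0.002 -0.005 -1 0.7 40 -0.6" --pt "0.002 0.002 -0.005 -1 0.7 40 -0.6"

```text
clock: 6.7
position: [440.3, -260.6, 25.6]
ee_rot: [1.0, 0.029, 0.001, 0.0]
contact_force: [-0.5, -0.4, -1.7]
gripper_width: 27.1
grasp_force: 59.3
```

```bash
python3 -c "
from h import *
go([440,-260.6,24],3.3)"
```

```text
t 6.7 pos [ 440.3 -260.6   25.6] yaw [-0.02 -0.08  3.27] F [-0.5 -0.4 -1.7] w 27.1 grip 59.3
  turn [ 0.    -0.001 -0.   ] shift [-0.3 -0.   1.6]
```

Lower 1.2 mm, open, and regrip.

>>> carry_out --pt "0 0 0 0 0 1.3 -0.6" --pt "0 0 0 0 0 1.3 -0.2" --pt "0 0 0 0 0 1.3 -0.2" --pt "0 0 0 0 0 1.3 -0.6" --pt "0 0 0 0 0 1.3 -0.6"

```text
clock: 7.32
position: [440.1, -260.6, 23.9]
ee_rot: [1.0, 0.029, 0.0, 0.0]
contact_force: [-0.4, 0.3, 4.3]
gripper_width: 27.3
grasp_force: 59.5
```

>>> carry_out --pt "0 0 0 0 0 0 -0.6" --pt "0 0 0 0 0 0 -0.6"

```text
clock: 7.58
position: [440.0, -260.6, 23.8]
ee_rot: [1.0, 0.029, 0.0, 0.0]
contact_force: [-0.4, 0.6, 6.4]
gripper_width: 27.5
grasp_force: 59.6
```

```bash
python3 -c "
from h import *
go([484,-258,24.3],3.3)"
```

```text
t 7.58 pos [ 440.  -260.6   23.8] yaw [-0.   -0.03  3.27] F [-0.4  0.6  6.4] w 27.5 grip 59.6
  turn [ 0.    -0.001 -0.   ] shift [44.  -0.  -0.4]
```

>>> carry_out --pt "0 0 0 5 0 -0.5 -0.6" --pt "0 0 0 15 0 -0.5 -0.6" --pt "0 0 0 26 0 -0.5 -0.6" --pt "0 0 0 36 0 -0.5 -0.6" --pt "0 0 0 40 0 -0.5 -0.6"

```text
clock: 8.2
position: [478.3, -258.1, 23.9]
ee_rot: [1.0, 0.028, -0.002, -0.001]
contact_force: [-6.1, -0.6, 7.9]
gripper_width: 27.7
grasp_force: 60.2
```

>>> carry_out --pt "0 0 0 2 0 0 -0.6" --pt "0 0 0 4 0 0 -0.6" --pt "0 0 0 6 0 0 -0.6" --pt "0 0 0 8 0 0 -0.6"

```text
clock: 8.7
position: [485.9, -257.7, 23.9]
ee_rot: [1.0, 0.028, -0.002, -0.001]
contact_force: [-4.3, 0.5, 6.0]
gripper_width: 27.1
grasp_force: 60.1
```

```bash
python3 -c "
from h import *
go([488,-258,24.2],3.3)"
```

```text
t 8.7 pos [ 485.9 -257.7   23.9] yaw [0.07 0.21 3.22] F [-4.3  0.5  6. ] w 27.1 grip 60.1
  turn [-0.001  0.004 -0.001] shift [ 2.1  0.4 -0.3]
```

>>> carry_out --pt "0 0 0 1 0 -0.5 -0.6" --pt "0 0 0 4 0 -0.6 -0.6" --pt "0 0 0 7 0 -0.6 -0.6" --pt "0 0 0 10 0 -0.6 -0.6"

```text
clock: 9.2
position: [497.8, -257.0, 24.2]
ee_rot: [1.0, 0.029, -0.0, -0.0]
contact_force: [-0.5, -0.7, -0.7]
gripper_width: 27.3
grasp_force: 59.0
```

>>> carry_out --pt "0 0 0 2 0 0 -0.6" --pt "0 0 0 4 0 0 -0.6" --pt "0 0 0 6 0 0 -0.6" --pt "0 0 0 8 0 0 -0.6"

```text
clock: 9.7
position: [505.7, -256.7, 24.6]
ee_rot: [1.0, 0.028, -0.0, -0.0]
contact_force: [0.2, -0.4, -0.7]
gripper_width: 27.0
grasp_force: 59.0
```

>>> carry_out --pt "0 0 0 2 0 0.1 -0.6" --pt "0 0 0 4 0 0.1 -0.6" --pt "0 0 0 6 0 0.1 -0.6" --pt "0 0 0 8 0 0.1 -0.6" --pt "0 0 0 10 0 0.1 -0.6"

```text
clock: 10.32
position: [515.7, -256.1, 24.4]
ee_rot: [1.0, 0.028, -0.0, -0.0]
contact_force: [-0.8, -0.5, -1.7]
gripper_width: 27.4
grasp_force: 59.0
```

>>> carry_out --pt "0 0 0 2 0 0 -0.6" --pt "0 0 0 4 0 0 -0.6" --pt "0 0 0 6 0 0 -0.6" --pt "0 0 0 8 0 0 -0.6"

```text
clock: 10.82
position: [522.9, -255.6, 24.2]
ee_rot: [1.0, 0.028, -0.001, -0.0]
contact_force: [-2.1, -0.0, -0.7]
gripper_width: 27.4
grasp_force: 58.9
```

>>> carry_out --pt "0 0 0 1.5 0 0 -0.6" --pt "0 0 0 3 0 0 -0.6" --pt "0 0 0 4.5 0 0 -0.6" --pt "0 0 0 6 0 0 -0.6" --pt "0 0 0 7.5 0 0 -0.6"

```text
clock: 11.45
position: [528.6, -255.2, 24.1]
ee_rot: [1.0, 0.028, -0.003, -0.001]
contact_force: [-5.7, -0.9, 0.9]
gripper_width: 27.1
grasp_force: 59.3
```

```bash
python3 -c "
from h import *
go([530,-255.3,24.2],3.3)"
```

```text
t 11.45 pos [ 528.6 -255.2   24.1] yaw [0.1  0.29 3.2 ] F [-5.7 -0.9  0.9] w 27.1 grip 59.3
  turn [-0.002  0.005 -0.002] shift [ 1.4  0.2 -0.1]
```

Sliding at about 6 N, lifting. Continue.

>>> carry_out --pt "0 0 0 2 0 0 -0.6" --pt "0 0 0 4 0 0 -0.6" --pt "0 0 0 6 0 0 -0.6" --pt "0 0 0 8 0 0 -0.6"

```text
clock: 11.95
position: [536.7, -254.7, 24.1]
ee_rot: [1.0, 0.028, -0.002, -0.001]
contact_force: [-6.1, -0.0, 1.2]
gripper_width: 27.4
grasp_force: 59.3
```

>>> carry_out --pt "0 0 0 2 0 0 -0.6" --pt "0 0 0 4 0 0 -0.6" --pt "0 0 0 6 0 0 -0.6" --pt "0 0 0 8 0 0 -0.6"

```text
clock: 12.45
position: [544.7, -254.3, 24.0]
ee_rot: [1.0, 0.028, -0.002, -0.001]
contact_force: [-5.9, -0.5, 1.3]
gripper_width: 27.3
grasp_force: 59.3
```

>>> carry_out --pt "0 0 0 2 0 0 -0.6" --pt "0 0 0 4 0 0 -0.6" --pt "0 0 0 6 0 0 -0.6"

```text
clock: 12.82
position: [550.7, -253.9, 24.0]
ee_rot: [1.0, 0.028, -0.002, -0.001]
contact_force: [-5.8, -0.6, 1.8]
gripper_width: 27.1
grasp_force: 59.3
```

>>> carry_out --pt "0 0 0 1 0 0 -0.6" --pt "0 0 0 2 0 0 -0.6" --pt "0 0 0 3 0 0 -0.6"

```text
clock: 13.2
position: [553.7, -253.8, 24.0]
ee_rot: [1.0, 0.028, -0.002, -0.001]
contact_force: [-6.1, -0.1, 1.8]
gripper_width: 27.5
grasp_force: 59.3
```

>>> carry_out --pt "0 0 0 1 0 0 -0.6" --pt "0 0 0 2 0 0 -0.6" --pt "0 0 0 2 0 0 -0.6"

```text
clock: 13.58
position: [555.9, -253.7, 24.0]
ee_rot: [1.0, 0.028, -0.002, -0.001]
contact_force: [-6.4, -0.4, 0.9]
gripper_width: 27.8
grasp_force: 59.3
```

>>> carry_out --pt "0 0 0 1 0 0 -0.6" --pt "0 0 0 2 0 0 -0.6" --pt "0 0 0 2 0 0 -0.6"

```text
clock: 13.95
position: [558.0, -253.5, 24.0]
ee_rot: [1.0, 0.028, -0.002, -0.001]
contact_force: [-5.3, -0.2, 1.3]
gripper_width: 27.0
grasp_force: 59.3
```

>>> carry_out --pt "0 0 0 1 0 0 -0.6" --pt "0 0 0 1.5 0 0 -0.6" --pt "0 0 0 1.5 0 0 -0.6"

```text
clock: 14.32
position: [559.4, -253.5, 24.0]
ee_rot: [1.0, 0.028, -0.002, -0.001]
contact_force: [-5.8, -0.0, 0.5]
gripper_width: 27.3
grasp_force: 59.3
```

>>> carry_out --pt "0 0 0 1 0 0 -0.6" --pt "0 0 0 1.5 0 0 -0.6" --pt "0 0 0 1.5 0 0 -0.6"

```text
clock: 14.7
position: [560.9, -253.4, 24.0]
ee_rot: [1.0, 0.028, -0.002, -0.001]
contact_force: [-4.8, -0.7, 0.9]
gripper_width: 27.5
grasp_force: 59.3
```

>>> carry_out --pt "0 0 0 1 0 0 -0.6" --pt "0 0 0 1.5 0 0 -0.6" --pt "0 0 0 1.5 0 0 -0.6"

```text
clock: 15.08
position: [562.5, -253.3, 24.0]
ee_rot: [1.0, 0.028, -0.002, -0.001]
contact_force: [-5.0, -0.4, 0.9]
gripper_width: 27.2
grasp_force: 59.3
```

>>> carry_out --pt "0 0 0 1 0 0 -0.6" --pt "0 0 0 1.5 0 0 -0.6" --pt "0 0 0 1.5 0 0 -0.6"

```text
clock: 15.45
position: [563.9, -253.2, 24.0]
ee_rot: [1.0, 0.028, -0.002, -0.001]
contact_force: [-4.8, -0.4, 0.3]
gripper_width: 27.2
grasp_force: 59.3
```

>>> carry_out --pt "0 0 0 1 0 0 -0.6" --pt "0 0 0 1.5 0 0 -0.6" --pt "0 0 0 1.5 0 0 -0.6"

```text
clock: 15.82
position: [565.5, -253.1, 24.0]
ee_rot: [1.0, 0.028, -0.002, -0.001]
contact_force: [-4.9, 0.1, 0.9]
gripper_width: 27.0
grasp_force: 59.3
```

>>> carry_out --pt "0 0 0 1 0 0 -0.6" --pt "0 0 0 1.5 0 0 -0.6" --pt "0 0 0 1.5 0 0 -0.6"

```text
clock: 16.2
position: [566.9, -253.0, 24.0]
ee_rot: [1.0, 0.028, -0.002, -0.001]
contact_force: [-4.9, -0.9, 1.3]
gripper_width: 27.4
grasp_force: 59.3
```

>>> carry_out --pt "0 0 0 1 0 0 -0.6" --pt "0 0 0 1.5 0 0 -0.6" --pt "0 0 0 1.5 0 0 -0.6"

```text
clock: 16.58
position: [568.5, -253.0, 24.0]
ee_rot: [1.0, 0.028, -0.002, -0.001]
contact_force: [-5.6, 0.4, 0.4]
gripper_width: 27.3
grasp_force: 59.3
```

>>> carry_out --pt "0 0 0 1 0 0 -0.6" --pt "0 0 0 1.5 0 0 -0.6" --pt "0 0 0 1.5 0 0 -0.6"

```text
clock: 16.95
position: [569.4, -252.9, 24.0]
ee_rot: [1.0, 0.028, -0.003, -0.001]
contact_force: [-6.7, -0.4, 0.9]
gripper_width: 26.9
grasp_force: 59.3
```

Force begins to climb; finer steps.

>>> carry_out --pt "0 0 0 0.5 0 0 -0.6" --pt "0 0 0 1 0 0 -0.6" --pt "0 0 0 1 0 0 -0.6"

```text
clock: 17.32
position: [569.5, -252.8, 24.0]
ee_rot: [1.0, 0.028, -0.004, -0.001]
contact_force: [-8.6, -0.2, 2.4]
gripper_width: 26.9
grasp_force: 59.5
```

>>> carry_out --pt "0 0 0 0.5 0 0 -0.6" --pt "0 0 0 1 0 0 -0.6" --pt "0 0 0 1 0 0 -0.6"

```text
clock: 17.7
position: [569.7, -252.8, 23.9]
ee_rot: [1.0, 0.028, -0.004, -0.001]
contact_force: [-9.9, 0.2, 4.8]
gripper_width: 27.2
grasp_force: 59.7
```

>>> carry_out --pt "0 0 0 0.5 0 -0.2 -0.6" --pt "0 0 0 1 0 -0.2 -0.6" --pt "0 0 0 1 0 -0.2 -0.6"

```text
clock: 18.08
position: [569.9, -252.6, 23.9]
ee_rot: [1.0, 0.028, -0.005, -0.001]
contact_force: [-10.5, -0.5, 4.5]
gripper_width: 27.1
grasp_force: 59.6
```

>>> carry_out --pt "0 0 0 0.5 0 -0.1 -0.6" --pt "0 0 0 1 0 -0.1 -0.6" --pt "0 0 0 1 0 -0.1 -0.6"

```text
clock: 18.45
position: [569.9, -252.6, 23.9]
ee_rot: [1.0, 0.028, -0.006, -0.001]
contact_force: [-12.5, -1.0, 5.6]
gripper_width: 27.5
grasp_force: 59.8
```

>>> carry_out --pt "0 0 0 0.5 0 -0.3 -0.6" --pt "0 0 0 1 0 -0.4 -0.6" --pt "0 0 0 1 0 -0.4 -0.6"

```text
clock: 18.82
position: [570.1, -252.5, 23.9]
ee_rot: [1.0, 0.027, -0.007, -0.002]
contact_force: [-14.7, -1.7, 4.8]
gripper_width: 27.4
grasp_force: 59.8
```

>>> carry_out --pt "0 0 0 0.5 0 -0.3 -0.6" --pt "0 0 0 1 0 -0.3 -0.6" --pt "0 0 0 1 0 -0.3 -0.6"

```text
clock: 19.2
position: [570.4, -252.4, 23.9]
ee_rot: [1.0, 0.027, -0.008, -0.002]
contact_force: [-14.6, -0.9, 4.3]
gripper_width: 27.3
grasp_force: 59.7
```

>>> carry_out --pt "0 0 0 0.5 0 -0.2 -0.6" --pt "0 0 0 1 0 -0.2 -0.6" --pt "0 0 0 1 0 -0.2 -0.6"

```text
clock: 19.58
position: [570.4, -252.4, 23.9]
ee_rot: [1.0, 0.027, -0.009, -0.002]
contact_force: [-16.7, -0.6, 5.1]
gripper_width: 27.3
grasp_force: 59.7
```

```bash
python3 -c "
from h import *
go([570,-252.3,24],3.3)"
```

```text
t 19.57 pos [ 570.4 -252.4   23.9] yaw [0.27 1.04 3.12] F [-16.7  -0.6   5.1] w 27.3 grip 59.7
  turn [-0.005  0.018 -0.003] shift [-0.4 -0.1 -0.1]
```

>>> carry_out --pt "0 0 0 0.3 0 0 -0.6" --pt "0 0 0 0.3 0 0 -0.6"

```text
clock: 19.82
position: [570.4, -252.4, 23.9]
ee_rot: [1.0, 0.027, -0.009, -0.002]
contact_force: [-16.4, -0.3, 5.6]
gripper_width: 27.1
grasp_force: 59.8
```

>>> carry_out --pt "0 0 0 0 0 0 0" --pt "0 0 0 0 0 0 0" --pt "0 0 0 0 0 0 0"

```text
clock: 20.2
position: [580.4, -252.4, 26.1]
ee_rot: [1.0, 0.029, 0.001, 0.0]
contact_force: [-0.3, -0.1, 0.2]
gripper_width: 42.4
grasp_force: 0.0
```

```bash
python3 -c "
from h import *
go([570,-252.3,24],3.3)"
```

```text
t 20.2 pos [ 580.4 -252.4   26.1] yaw [-0.01 -0.1   3.29] F [-0.3 -0.1  0.2] w 42.4 grip 0.0
  turn [ 0.    -0.002 -0.   ] shift [-10.4  -0.7   2. ]
```

Released cleanly. Rise and back off, then look.

>>> carry_out --pt "0 0 0 0 0 -15 0" --pt "0 0 0 0 0 -40 0" --pt "0 0 0 0 0 -80 0" --pt "0 0 0 -50 0 -120 0" --pt "0 0 0 -100 0 -150 0"

```text
clock: 20.82
position: [479.5, -258.4, 178.3]
ee_rot: [1.0, 0.029, 0.001, 0.001]
contact_force: [-0.1, -0.1, 1.4]
gripper_width: 42.9
grasp_force: 0.0
```

>>> carry_out --pt "0 0 0 0 -55 0 0" --pt "0 0 0 0 -110 0 0" --pt "0 0 0 0 -165 0 0" --pt "0 0 0 0 -220 0 0" --pt "0 0 0 0 -275 0 0"

```text
clock: 21.45
position: [464.1, 18.3, 177.3]
ee_rot: [1.0, 0.029, 0.001, -0.001]
contact_force: [1.1, 0.3, 0.4]
gripper_width: 43.1
grasp_force: 0.0
```

```bash
python3 - <<'E'
from h import *
go([480,0,170],3.3)
i=get_image('top'); s=get_image('scene')
a=cv2.resize(s['color'][135:200,270:370],(700,455),interpolation=cv2.INTER_CUBIC); 
cv2.imwrite('pics/s4.png',a); crop(i,'t4.png',335,160,110,100,5)
E
```

```text
t 21.45 pos [464.1  18.3 177.3] yaw [ 0.06 -0.16  3.29] F [1.1 0.3 0.4] w 43.1 grip 0.0
  turn [-0.001 -0.003 -0.   ] shift [14.8 19.2  7.3]
```

View pics/s4.png

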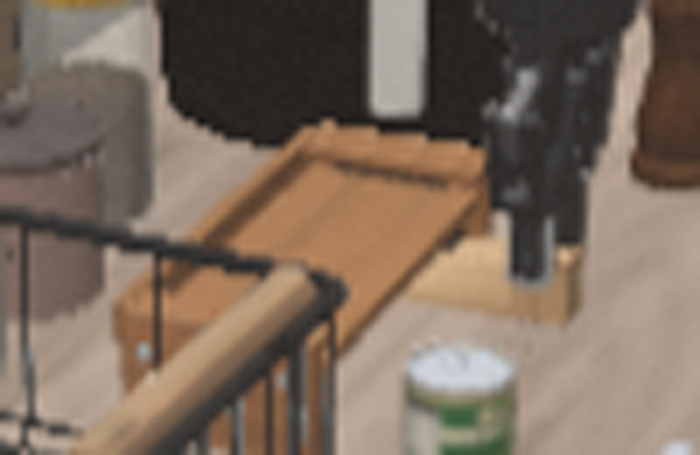

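View pics/t4.png

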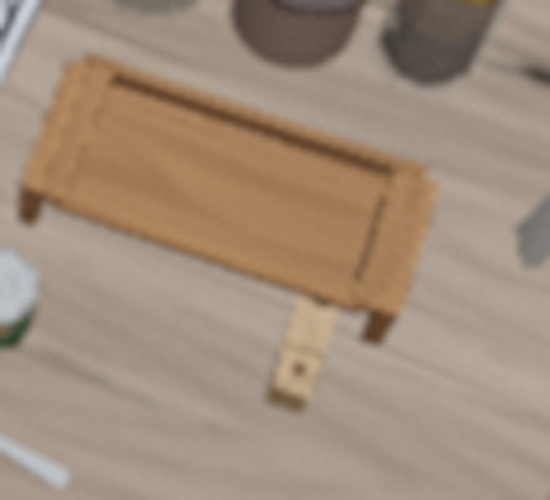

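>>> carry_out --pt "0 0 0 0 0 0 0" --pt "0 0 0 0 0 0 0"

```text
clock: 21.8
position: [463.9, 15.6, 176.1]
ee_rot: [1.0, 0.028, 0.0, -0.0]
contact_force: [1.0, -0.1, -0.2]
gripper_width: 42.8
grasp_force: 0.0
```

```bash
python3 - <<'E'
from h import *
print(onz(get_image('top'),335+300/5,160+368/5,42))
print(job_done())
E
```

```text
[ 569.2 -253.8   42. ]
the job is handed in; nothing more can be done
None
```

The wedge sits flat under the right-end foot, last pushed to about 16.5 N as the shelf came up against its stop; it stayed put after release, no bystander was touched, and the job was handed in at about 22 s (no verdict returned).

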